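# Change over the bottle on the flush balance pan

### The arm

A 7-joint arm with a two-finger parallel gripper is mounted at the origin on a cart in front of the work surface, level with it; the furniture and walls round the work are solid. World frame = base frame: x ahead of the robot, y to its left, z up, the work surface at z = 0. Lengths are in m, angles in rad, forces in N, time in s.
With the tool pointing down it reaches from about 0.4 to 0.9 m from the base axis. Payload 5.5 kg.
Tool frame: the origin (TCP) lies between the finger pads; the fingertips stand 11 mm ahead of it and the grasp point (between the pads) lies 8 mm behind it (ctrl.tip_reach is the distance from the TCP to the fingertips, in m); z points along the fingers, y is the line along which they close (so a half turn about z gives the same grasp; the last joint's range is limited). The gripper opens to 92 mm and grips with 3 to 60 N. Pads are 19 mm wide; open, the fingers measure 130 mm over their backs; the gripper's body (75 mm by 190 mm) begins 47 mm behind the grasp point.
Start: joints at [-0.989, 0.501, -0.427, 1.55, 0.221, 1.138, -0.21], TCP at [0.204, 0.617, 0.213] pointing down, gripper open.
Joint ranges: [-2.88, 2.88], [-0.31, 2.03], [-1.54, 1.56], [0.2, 2.42], [-1.41, 4.55], [0.19, 2.02], [-2.57, 2.57]. Speed limits (rad/s): [2.57, 2.57, 3.14, 3.14, 3.14, 3.14, 3.14].

### API

Orientations are given as a unit quaternion [x, y, z, w].
In Python, from rig import ctrl, effector, status, get_image gives the robot as it stands. Calls block until the motion is done:
- ctrl.move_pose(position, orientation): joint-space move of the TCP to a pose.
- ctrl.move_straight(position, speed=0.15, rotation=None, stop_force=None): straight line of the TCP; rotation=None keeps the orientation; speed is the mean speed in m/s. With stop_force (N) it stops when the force on the tool has changed by that much, and returns True; else False.
- ctrl.set_joints(angles): joint-space move.
- effector.open_jaws() and effector.grasp(f_grip=None): open the fingers fully, or close them until they stop; f_grip is the grip in N (None keeps the last).
- ctrl.dwell(seconds).
- ctrl.ik(position, orientation): joint angles nearest the present ones, or None.
- status.read_state(): the state.
- get_image(name): name is "side" or "top"; returns a dict with "color" (400x640x3 uint8, red, green, blue), "depth" (400x640 float32, m along the optical axis (not along the pixel's ray), 0 where there is no reading), "fov_y" (degrees; the focal length in pixels is half the picture's height over the tangent of half this angle, whatever the lens; pixels are square), "cx", "cy" (the principal point, pixels), "R" (3x3) and "t" (3): a world point X has camera coordinates R X + t. Camera axes: x right, y down, z forward; pixel columns grow to the right and rows downward; lengths in m; the calibration is good to about 2 mm. A picture is of the moment at which its call begins.
A pose or a line that the arm cannot do raises ctrl.Unreachable and nothing moves.
- ctrl.sign_off(): hands the job in; it is judged then, once.
The state is a dict: "time_s": time; "q": joint angles; "joint_velocities": joint speeds; "tau": joint torques, N m; "eef_pos": TCP position; "tcp_rot": TCP orientation; "contact_force": force on the tool from outside, world axes, zero at the start; "ft_torque": the same for the moment, N m; "width": opening from 0.0 (shut) to 1.0 (fully open); "grip_force": force on a finger pad.
Only numpy, scipy, OpenCV 4.12 (cv2) and the standard library are available. Lean on these libraries where they do the work, as an engineer would, in place of code of your own. Each camera call takes 0.05 s, during which the arm holds its last target. There are 200 camera calls.

### The job

The emptied conical flask is still standing on the balance pan: take it off and stand it upright anywhere well clear of the pan. Then slide the full amber bottle across the deck onto the bare pan until its base is centred in the ring marked there, leave it standing and let go. Its black cap is not screwed down, so push the bottle low on its body: never lift it, tip it or hold it by the cap, and leave the purple bottle and the blue-capped jar standing where they are.

Things in the scene. Friction and masses are not known exactly. Their poses are not given: they have to be found in the camera images.
- deck: fixed white bottle deck, 280 (x) by 400 mm (y); surface 30 mm above its origin (centre of underside, on the worktop). A 5 mm wide rim stands 5 mm above the surface all round. A 31 mm high, 50 mm wide display is joined to its right (-y) edge at x -0.065 to 0.085. Only the four vessels stand on it. The worktop left of it (+y) is free in world x 0.39 to 0.66 up to y = 0.29
- pan_centre (a point): centre of the top of the unloaded pan, at deck (0.01, -0.12, 0.030): 120 mm square stainless plate, sides parallel to the deck's, let into the deck with a 2.5 mm gap, level with it when empty. A ring of 100 mm diameter and a centre dot are marked on it. The point is fixed to the deck and does not sink
- pan (a joint): how far the sprung pan has sunk, m: 0 empty, about 0.0005 per newton (about 0.003 under the amber bottle, 0.0005 under the flask), stop at 0.008
- amber: full amber reagent bottle with black cap, 186 mm high, about 0.6 kg; body a cylinder of 80 mm diameter up to 141 mm, above it shoulder and cap of 39 mm diameter. Origin: centre of its base; z up
- amber_cap (a point): middle of the amber bottle's cap, 165 mm above its base
- flask: empty conical glass flask, 133 mm high, about 0.11 kg; base 78 mm diameter, tapering to a neck of 37 mm diameter from 64 mm up to 131 mm. Origin: centre of its base; z up
- purple: bystander: slim reagent bottle with pale purple content and red cap, 50 mm diameter, 201 mm high. Origin: centre of its base
- jar: bystander: glass jar with cream-coloured content and blue screw cap, 66 mm diameter, 89 mm high. Origin: centre of its base

How it is judged:
By the outcome, as a careful person would: the job done as asked, in the order asked, and still so for the second after the job is handed in, with the robot touching nothing.
It also fails if it takes over 67 s, if anything falls off the work surface, if the arm or the gripper's body presses on something with over 40 N, if the wrist force passes 120 N, or if a joint passes its speed limit or range.

## Working session

There is one attempt and no reset: what is moved stays moved. The work goes in short steps, each a Python script; the robot and the scene stay as the last script left them, time stands still between calls to the robot, and variables do not carry over. Pictures are saved under pics/ and viewed, at most 12 in all, crops included, and the job is handed in when it is done.

```bash
mkdir -p pics; ls; python3 - <<'E'
from rig import ctrl, effector, status, get_image
import cv2, numpy as np
for n in("top","side"):
    d=get_image(n); np.savez(f"pics/{n}0.npz",**d)
    cv2.imwrite(f"pics/{n}0.png",d["color"][:,:,::-1])
    print(n,d["fov_y"],d["cx"],d["cy"],-d["R"].T@d["t"],d["R"].round(3).tolist())
s=status.read_state();print(s["time_s"],s["eef_pos"],s["tcp_rot"],ctrl.tip_reach)
E
```

```text
pics
top 50.34221632416378 321.3719844502005 204.0095047972998 [ 0.36147481 -0.04321679  0.98752528] [[0.009, -1.0, 0.013], [-0.981, -0.011, -0.195], [0.195, -0.011, -0.981]]
side 44.799797667198554 323.0860969740506 193.60725610357707 [ 0.11545042 -0.27682053  0.85480519] [[0.523, -0.852, 0.017], [-0.699, -0.44, -0.565], [0.489, 0.284, -0.825]]
0.1 [0.20357262 0.61660374 0.21197474] [ 1.58699550e-01  9.87326524e-01 -8.71639670e-04 -1.64872935e-04] 0.011
```

View pics/top0.png

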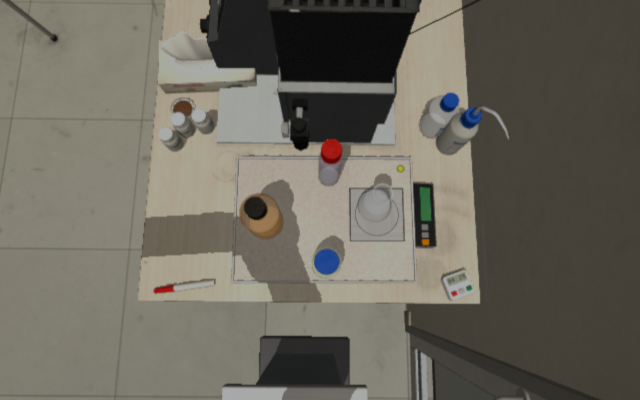

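View pics/side0.png

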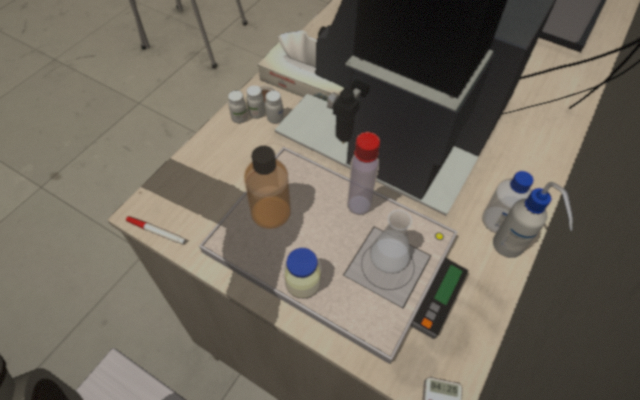

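The top view shows the amber bottle with its cap at (256,208), the purple bottle's cap at (331,151), the jar at (327,261), and the flask on the pan at about (376,208). The pan corners are about (349,188) and (406,241). Next I'll measure these.

```bash
cat > h.py <<'E'
import numpy as np, cv2
def cam(d): 
    f=200/np.tan(np.radians(d["fov_y"])/2); return f,d["R"],-d["R"].T@d["t"]
def ray(d,p,z):
    f,R,c=cam(d); v=R.T@np.array([(p[0]-d["cx"])/f,(p[1]-d["cy"])/f,1]); return (c+v*(z-c[2])/v[2])[:2]
def proj(d,X):
    f,R,c=cam(d); q=R@np.asarray(X)+d["t"]; return np.array([d["cx"]+f*q[0]/q[2],d["cy"]+f*q[1]/q[2]])
def cloud(d):
    f,R,c=cam(d); u,v=np.meshgrid(np.arange(640),np.arange(400)); z=d["depth"]
    P=np.stack([(u-d["cx"])/f*z,(v-d["cy"])/f*z,z],-1)-d["t"]; return P@R
def circ(P):
    A=np.c_[2*P,np.ones(len(P))]; s=np.linalg.lstsq(A,(P**2).sum(1),rcond=None)[0]; return s[:2],np.sqrt(s[2]+s[:2]@s[:2])
E
python3 - <<'E'
from h import *
T=dict(np.load("pics/top0.npz"));S=dict(np.load("pics/side0.npz"))
tri={}
for n,d in(("top",T),("side",S)):
    P=cloud(d); h=cv2.cvtColor(d["color"],cv2.COLOR_RGB2HSV).astype(int); H,s,V=h[...,0],h[...,1],h[...,2]
    ok=(d["depth"]>0)&(P[...,0]>.36)&(P[...,0]<.72)&(abs(P[...,1])<.3)
    x=P[...,0];z=P[...,2]
    for nm,m,zt in(("blue",(H>100)&(H<130)&(s>150),.119),("red",((H<8)|(H>172))&(s>150),.231),("black",(V<60),.216),("amber",(H>5)&(H<22)&(s>90),.1)):
        roi=np.zeros_like(m); 
        if n=="top": roi[130:285,225:345]=1
        else: roi[130:310,235:400]=1
        m=m&roi
        if nm=="black": m&=z>.17
        k,l,st,ce=cv2.connectedComponentsWithStats(m.astype(np.uint8)); i=1+st[1:,4].argmax(); m=l==i
        Q=P[m&ok]
        print(n,nm,st[i],"z",np.percentile(Q[:,2],[2,50,98]).round(4))
        tp=Q[abs(Q[:,2]-zt)<.006][:,:2]
        if nm!="amber" and len(tp)>8:
            c,r=cv2.minEnclosingCircle(tp.astype(np.float32)); print("  topcircle",np.round(c,4),round(r,4),"mean",tp.mean(0).round(4))
        if nm=="amber":
            q=Q[(Q[:,2]>.05)&(Q[:,2]<.165)]; print("  cyl",circ(q[:,:2]),len(q))
    # deck height
    q=P[ok&(abs(z-.03)<.006)]; print("deck z",np.median(q[:,2]))
for d,ps in((T,[(349,188),(404,188),(406,241),(350,241)]),):
    print([ray(d,p,.03).round(4) for p in ps])
print("deck",[ray(T,p,.035).round(4) for p in[(237,156),(411,156),(415,282),(233,282)]])
a=cv2.resize(T["color"][170:260,335:420],None,fx=7,fy=6.6,interpolation=cv2.INTER_CUBIC)
b=T["color"][140:300,220:430]
cv2.imwrite("pics/c1.png",cv2.resize(T["color"][145:292,225:425],None,fx=4,fy=4,interpolation=cv2.INTER_CUBIC)[:,:,::-1])
E
```

```text
top blue [315 250  24  24 465] z [0.1158 0.1191 0.122 ]
  topcircle [ 0.4159 -0.0637] 0.0247 mean [ 0.4159 -0.0637]
top red [321 139  21  25 431] z [0.0465 0.2311 0.2339]
  topcircle [ 0.6161 -0.0689] 0.0198 mean [ 0.6152 -0.0687]
top black [244 197  23  23 393] z [0.1968 0.2162 0.2189]
  topcircle [0.5076 0.0718] 0.0198 mean [0.5075 0.0715]
top amber [ 240  194   43   45 1097] z [0.0637 0.1669 0.2031]
  cyl (array([0.50650114, 0.07058253]), np.float64(0.03719188124108735)) 466
deck z 0.030320693793994782
side blue [288 250  28  26 576] z [0.1164 0.1191 0.1215]
  topcircle [ 0.4136 -0.0651] 0.0246 mean [ 0.4132 -0.0658]
side red [355 132  25  30 590] z [0.1993 0.2304 0.2336]
  topcircle [ 0.6171 -0.07  ] 0.0212 mean [ 0.6147 -0.0711]
side black [253 147  22  27 471] z [0.1886 0.2153 0.2187]
  topcircle [0.5065 0.0686] 0.0188 mean [0.5047 0.0679]
side amber [ 245  160   45   69 2208] z [0.0418 0.1369 0.1829]
  cyl (array([0.50766652, 0.0696801 ]), np.float64(0.03768094093003191)) 1434
deck z 0.030455846744107715
[array([ 0.5904, -0.1171]), array([ 0.5919, -0.2447]), array([ 0.4688, -0.2457]), array([ 0.4675, -0.1189])]
deck [array([0.6625, 0.144 ]), array([ 0.6679, -0.2623]), array([ 0.3777, -0.2618]), array([0.374, 0.139])]
```

View pics/c1.png

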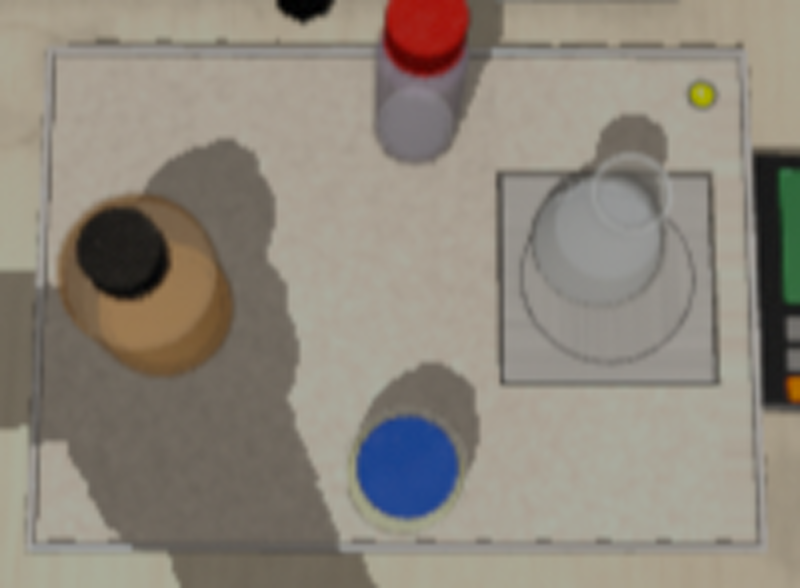

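The 4x crop shows the pan corners at (499,171), (712,171), (718,383) and (502,384), and the ring at about (608,276). The flask base is at (597,240) and its rim at (632,191). The flask is off-centre, towards the far left. Next I'll refine these.

```bash
python3 - <<'E'
from h import *
T=dict(np.load("pics/top0.npz"));S=dict(np.load("pics/side0.npz"))
o=np.array([225,145]);g=lambda x,y:(o+(np.array([x,y])+.5)/4-.5)
C=[ray(T,g(*p),.030) for p in[(499,171),(712,171),(718,383),(502,384)]]
print("pan corners",np.round(C,4),"mean",np.mean(C,0),"edges",[np.linalg.norm(C[i]-C[(i+1)%4]).round(4) for i in range(4)])
D=[ray(T,g(*p),.035) for p in[(50,47),(744,47),(764,547),(29,547)]]
print("deck corners",np.round(D,4),"mean",np.mean(D,0),[np.linalg.norm(D[i]-D[(i+1)%4]).round(4) for i in range(4)])
print("ring",ray(T,g(608,276),.03),"flask base",ray(T,g(597,240),.03),"rim",ray(T,g(632,191),.1625))
c=np.mean(C,0)
for s,dx in ((S,0),):
    print("side pan c",proj(S,[*c,.03]))
for nm,z,p in(("cap amber",.216,(123,253)),("jar",.119,(408,467)),("red",.231,(427,35))):
    print(nm,ray(T,g(*p),z))
cv2.imwrite("pics/c2.png",cv2.resize(S["color"][200:310,330:450],None,fx=5,fy=5,interpolation=cv2.INTER_CUBIC)[:,:,::-1])
E
```

```text
pan corners [[ 0.5919 -0.118 ]
 [ 0.5934 -0.2415]
 [ 0.4702 -0.2415]
 [ 0.4684 -0.1192]] mean [ 0.53094907 -0.18004965] edges [np.float64(0.1235), np.float64(0.1232), np.float64(0.1222), np.float64(0.1235)]
deck corners [[ 0.6616  0.1437]
 [ 0.667  -0.2614]
 [ 0.3791 -0.2633]
 [ 0.3753  0.1415]] mean [ 0.52074918 -0.05985542] [np.float64(0.4051), np.float64(0.2879), np.float64(0.4048), np.float64(0.2863)]
ring [ 0.53091414 -0.1801568 ] flask base [ 0.55183107 -0.17416834] rim [ 0.55056111 -0.17386862]
side pan c [387.53429641 264.38745001]
cap amber [0.50620179 0.0699254 ]
jar [ 0.41574793 -0.06432471]
red [ 0.60797718 -0.06907564]
```

View pics/c2.png

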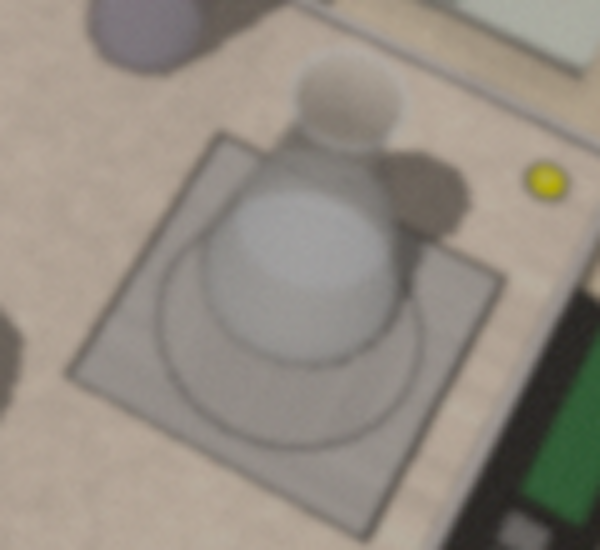

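The flask stands at (.551,-.174), the pan centre is (.531,-.180), and the amber bottle is at (.507,.070). The corridor between the jar and the purple bottle is 141 mm wide, but the gripper body is 190 mm. So the push needs the gripper's narrow side across the corridor: tool tilted, fingers shut, closing line in the vertical plane. Next I'll check the IK.

```bash
cat >> h.py <<'E'
from scipy.spatial.transform import Rotation as Ro
A0=np.array([.5067,.0700]); PC=np.array([.531,-.180]); 
def push_rot(p,al,sgn):
    p=np.r_[p,0]; k=np.array([0,0,1.]); d=p*np.cos(al)-k*np.sin(al); u=p*np.sin(al)+k*np.cos(al)
    y=sgn*u; return Ro.from_matrix(np.c_[np.cross(y,d),y,d]).as_quat(),d,u
def push_tcp(c,p,al,tz,sgn,gap=0.):
    """TCP so that the leading finger edge is at bottle centre c - (40mm+gap)p"""
    q,d,u=push_rot(p,al,sgn); e=np.r_[c-(.040+gap)*p,0]; t=e-np.r_[p,0]*.019*np.sin(al); t[2]=tz
    return t-.011*d,q
def down(yaw): # closing line at angle yaw from world y
    return (Ro.from_euler('z',yaw)*Ro.from_euler('x',np.pi)).as_quat()
E
python3 - <<'E'
from h import *
from rig import ctrl,status
p=(PC-A0)/np.linalg.norm(PC-A0)
for sgn in(1,-1):
  for a in (34,38,40,42):
    al=np.radians(a); tz=.042+.095*np.cos(al)-.066*np.sin(al)
    r=[]
    for c,g,dz in((A0,.02,.15),(A0,.02,0),(A0,0,0),((A0+PC)/2,0,0),(PC,0,0)):
        t,q=push_tcp(c,p,al,tz+dz,sgn,g); j=ctrl.ik(list(t),list(q)); r.append(None if j is None else np.round(j,2).tolist())
    print(sgn,a,round(tz,3),r)
for pos in([.551,-.174,.14],[.551,-.174,.3],[.62,.215,.11],[.62,.215,.3]):
  for y in(np.pi/2,-np.pi/2): 
    j=ctrl.ik(pos,list(down(y))); print(pos,y,None if j is None else np.round(j,2))
T=dict(np.load("pics/top0.npz"));P=cloud(T).reshape(-1,3)
for lo,hi in((.66,.7),(.7,.74),(.74,.8)):
  m=(P[:,0]>lo)&(P[:,0]<hi)
  print(lo,[(y,round(P[m&(abs(P[:,1]-y)<.03)][:,2].max(),3)) for y in(-.24,-.18,-.12,-.06,0,.06,.12,.18,.24)])
E
```

```text
1 34 0.084 [[-1.01, 0.64, 0.27, 1.65, 0.57, 1.55, -2.43], [-1.04, 0.88, 0.32, 1.67, 0.49, 1.33, -2.52], [-1.03, 0.86, 0.32, 1.71, 0.51, 1.3, -2.53], [-0.98, 0.82, 0.46, 1.89, 0.58, 1.09, -2.47], [-0.96, 0.86, 0.69, 2.01, 0.58, 0.82, -2.35]]
1 38 0.076 [[-0.99, 0.61, 0.27, 1.67, 0.54, 1.5, -2.42], [-1.03, 0.84, 0.32, 1.7, 0.47, 1.27, -2.51], [-1.01, 0.83, 0.32, 1.73, 0.49, 1.24, -2.51], [-0.86, 0.76, 0.33, 1.91, 0.65, 1.08, -2.52], [-0.85, 0.78, 0.58, 2.02, 0.66, 0.83, -2.39]]
1 40 0.072 [[-0.98, 0.59, 0.27, 1.68, 0.53, 1.48, -2.41], [-1.02, 0.82, 0.31, 1.71, 0.46, 1.24, -2.5], [-1.0, 0.81, 0.32, 1.75, 0.48, 1.22, -2.5], [-0.84, 0.74, 0.32, 1.91, 0.64, 1.06, -2.5], [-0.71, 0.71, 0.41, 2.02, 0.78, 0.88, -2.47]]
1 42 0.068 [[-0.97, 0.58, 0.26, 1.69, 0.51, 1.45, -2.4], [-1.01, 0.81, 0.31, 1.73, 0.45, 1.21, -2.49], [-0.99, 0.79, 0.31, 1.76, 0.47, 1.19, -2.49], [-0.83, 0.72, 0.32, 1.92, 0.62, 1.03, -2.48], [-0.62, 0.68, 0.32, 2.02, 0.81, 0.89, -2.48]]
-1 34 0.084 [[-0.61, 0.65, -0.29, 1.64, 0.78, 1.72, 0.51], [-0.67, 0.86, -0.21, 1.66, 0.79, 1.53, 0.38], [-0.65, 0.84, -0.2, 1.69, 0.8, 1.5,
[... 1502 characters left out ...]
loat64(0.038)), (-0.18, np.float64(0.29)), (-0.12, np.float64(0.293)), (-0.06, np.float64(0.29)), (0, np.float64(0.292)), (0.06, np.float64(0.038)), (0.12, np.float64(0.037)), (0.18, np.float64(0.005)), (0.24, np.float64(0.005))]
0.7 [(-0.24, np.float64(0.024)), (-0.18, np.float64(0.502)), (-0.12, np.float64(0.502)), (-0.06, np.float64(0.502)), (0, np.float64(0.502)), (0.06, np.float64(0.284)), (0.12, np.float64(0.024)), (0.18, np.float64(0.05)), (0.24, np.float64(0.079))]Traceback (most recent call last):
  File "<stdin>", line 17, in <module>
    return umr_maximum(a, axis, None, out, keepdims, initial, where)
ValueError: zero-size array to reduction operation maximum which has no identity
```

```bash
python3 - <<'E'
from h import *
from rig import ctrl
for n in("top","side"):
  P=cloud(dict(np.load(f"pics/{n}0.npz"))).reshape(-1,3)
  for y in(-.23,-.2,-.17,-.14,-.11,-.08,-.03,0.03,.08):
    m=(abs(P[:,1]-y)<.015)&(P[:,2]>.14)&(P[:,2]<.6)&(P[:,0]>.58)
    q=P[m]; 
    if len(q)>5: print(n,y,np.percentile(q[:,0],[0,2,10]).round(3),q[np.argsort(q[:,0])[:2]].round(3).tolist())
for pos in([.551,-.174,.38],[.46,-.15,.38],[.46,.05,.38],[.55,.215,.38],[.62,.215,.38],[.62,.215,.105]):
  j=ctrl.ik(pos,list(down(np.pi/2))); print(pos,None if j is None else np.round(j,2))
E
```

```text
top -0.23 [0.872 0.873 0.874] [[0.872, -0.224, 0.305], [0.873, -0.223, 0.307]]
top -0.17 [0.698 0.699 0.7  ] [[0.698, -0.175, 0.154], [0.699, -0.18, 0.195]]
top -0.14 [0.698 0.699 0.7  ] [[0.698, -0.15, 0.185], [0.698, -0.154, 0.199]]
top -0.11 [0.698 0.699 0.7  ] [[0.698, -0.112, 0.232], [0.698, -0.099, 0.254]]
top -0.08 [0.591 0.596 0.613] [[0.591, -0.069, 0.157], [0.592, -0.071, 0.161]]
top -0.03 [0.611 0.628 0.693] [[0.611, -0.045, 0.143], [0.612, -0.045, 0.149]]
top 0.03 [0.63  0.633 0.701] [[0.63, 0.016, 0.256], [0.63, 0.019, 0.255]]
top 0.08 [0.871 0.872 0.873] [[0.871, 0.073, 0.265], [0.871, 0.089, 0.189]]
side -0.23 [0.871 0.873 0.874] [[0.871, -0.224, 0.297], [0.871, -0.22, 0.212]]
side -0.2 [0.87  0.873 0.874] [[0.87, -0.188, 0.214], [0.871, -0.202, 0.253]]
side -0.17 [0.698 0.7   0.701] [[0.698, -0.173, 0.212], [0.698, -0.157, 0.199]]
side -0.14 [0.698 0.7   0.701] [[0.698, -0.142, 0.187], [0.698, -0.137, 0.159]]
side -0.11 [0.615 0.7   0.701] [[0.615, -0.095, 0.158], [0.617, -0.095, 0.153]]
side -0.08 [0.591 0.594 0.6  ] [[0.591, -0.075, 0.143], [0.592, -0.073, 0.168]]
side -0.03 [0.625 0.627 0.636] [[0.625, -0.019, 0.26], [0.625, -0.022, 0.266]]
side 0.03 [0.629 0.632 0.65 ] [[0.629, 0.019, 0.255], [0.63, 0.016, 0.26]]
[0.551, -0.174, 0.38] [-0.07  0.23  0.4   1.53 -0.09  1.4   0.34]
[0.46, -0.15, 0.38] [-0.14  0.04  0.41  1.74 -0.01  1.37  0.28]
[0.46, 0.05, 0.38] [-0.25 -0.    0.09  1.77  0.    1.37 -0.17]
[0.55, 0.215, 0.38] [-0.31  0.26 -0.14  1.48  0.04  1.4  -0.45]
[0.62, 0.215, 0.38] [-0.26  0.39 -0.17  1.31  0.06  1.45 -0.42]
[0.62, 0.215, 0.105] [-0.3   0.59 -0.1   1.63  0.07  0.93 -0.43]
```

```bash
python3 - <<'E'
from h import *
from rig import *
q=list(down(np.pi/2)); F=[.551,-.174]
ctrl.move_straight([.204,.617,.36],.3)
ctrl.move_pose([.46,-.10,.36],q)
ctrl.move_straight([*F,.30],.3)
ctrl.move_straight([*F,.1345],.12)
effector.grasp(8)
s=status.read_state();print(s["time_s"],s["width"],s["grip_force"],s["contact_force"],s["eef_pos"])
ctrl.move_straight([*F,.155],.06)
s=status.read_state();print(s["time_s"],s["width"],s["grip_force"],s["contact_force"])
d=get_image("side");cv2.imwrite("pics/s1.png",d["color"][100:320,200:520,::-1])
E
```

```text
6.4583 0.39714997772611926 7.997162640094757 [-0.90551534  0.71394564  0.06299939] [ 0.55081208 -0.17404782  0.13445691]
6.95 0.3984730345116852 7.986773103475571 [-0.5648645  -0.42999323 -1.36144192]
```

View pics/s1.png

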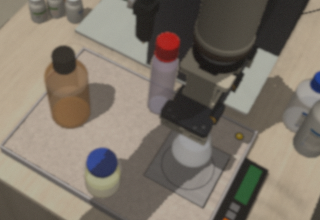

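The flask is gripped by the neck (force change about 1.1 N) and is off the pan. All the other vessels are standing.

```bash
python3 - <<'E'
from h import *
from rig import *
q=list(down(np.pi/2)); F=[.551,-.174]
ctrl.move_straight([*F,.375],.2)
ctrl.move_straight([.46,-.13,.375],.25)
ctrl.move_straight([.46,.215,.375],.25)
ctrl.move_straight([.615,.215,.375],.25)
ctrl.move_straight([.615,.215,.13],.2)
print(ctrl.move_straight([.615,.215,.103],.03,stop_force=2.5))
s=status.read_state();print(s["time_s"],s["eef_pos"],s["contact_force"])
effector.open_jaws()
ctrl.move_straight([.615,.215,.25],.2)
d=get_image("top");np.savez("pics/top2.npz",**d);cv2.imwrite("pics/t2.png",cv2.resize(d["color"][120:300,150:430,::-1],None,fx=2.5,fy=2.5))
print(status.read_state()["time_s"])
E
```

```text
True
13.25 [0.61389555 0.21483727 0.10467915] [-1.25951415 -0.90495851  3.56890216]
15.1917
```

View pics/t2.png

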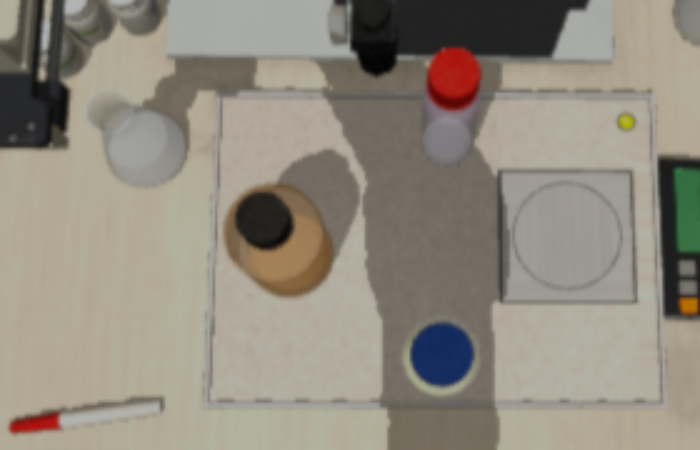

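The flask stands clear on the left worktop at crop pixel (147,148). The pan is bare with its ring at crop pixel (567,236). Next I'll do the push.

```bash
cat >> h.py <<'E'
AL=np.radians(40); TZ=.072; SG=-1
def amber(d):
    """bottle axis from the black cap's top rim circle (depth cloud)"""
    P=cloud(d); m=(d["color"].max(-1)<60)&(d["depth"]>0)&(abs(P[...,2]-.2145)<.008)&(P[...,0]>.4)&(P[...,0]<.62)&(abs(P[...,1])<.3)
    m=cv2.morphologyEx(m.astype(np.uint8),cv2.MORPH_OPEN,np.ones((3,3)))
    k,l,st,ce=cv2.connectedComponentsWithStats(m); i=1+st[1:,4].argmax(); q=P[l==i]
    c,r=cv2.minEnclosingCircle(q[:,:2].astype(np.float32)); return st[i].tolist(),ray(d,ce[i],float(np.median(q[:,2]))).round(4),np.round(c,4),round(r,4)
E
python3 - <<'E'
from h import *
from rig import *
T=dict(np.load("pics/top2.npz")); print("ring",ray(T,(150+567.5/2.5-.3,120+235.5/2.5-.3),.03),"flask",ray(T,(208.5,178.8),0.))
print(amber(T),amber(dict(np.load("pics/top0.npz"))),amber(dict(np.load("pics/side0.npz"))))
p=(PC-A0)/np.linalg.norm(PC-A0)
ctrl.move_straight([.615,.215,.33],.3)
effector.grasp(5)
ctrl.move_straight([.48,.25,.33],.3)
t,q=push_tcp(A0,p,AL,TZ+.17,SG,.06); ctrl.move_pose(list(t),list(q))
t,q=push_tcp(A0,p,AL,TZ,SG,.04); ctrl.move_straight(list(t),.15)
t,q=push_tcp(A0,p,AL,TZ,SG,.008); ctrl.move_straight(list(t),.05)
s=status.read_state();print(s["time_s"],s["contact_force"],s["eef_pos"],t)
d=get_image("side");cv2.imwrite("pics/s3.png",cv2.resize(d["color"][60:320,130:480,::-1],None,fx=2,fy=2)); print(amber(d))
E
```

```text
ring [ 0.53027748 -0.18031833] flask [0.61600093 0.21599919]
([244, 197, 22, 22, 353], array([0.5067, 0.0714]), array([0.5076, 0.0715]), 0.0197) ([244, 197, 22, 21, 359], array([0.5073, 0.0712]), array([0.5076, 0.0717]), 0.0199) ([253, 148, 21, 19, 323], array([0.5034, 0.067 ]), array([0.5066, 0.0692]), 0.0186)
20.775 [ 0.5946408  -0.11517575  0.80457888] [0.50003383 0.13853592 0.07903148] [0.50005954 0.13831749 0.07907066]
([253, 146, 22, 20, 355], array([0.5046, 0.0675]), array([0.5075, 0.0703]), 0.0199)
```

View pics/s3.png

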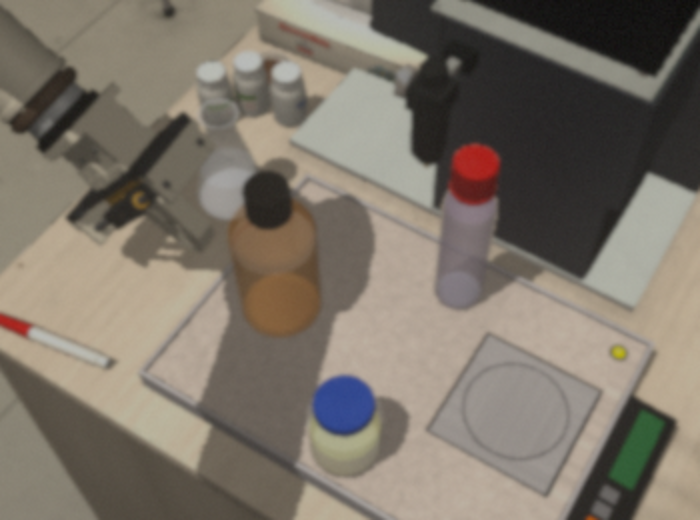

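The shut fingers sit low behind the amber bottle, with the tips near crop pixel (212,238). The corridor is clear, so I'll push partway and measure.

```bash
python3 - <<'E'
from h import *
from rig import *
p=(PC-A0)/np.linalg.norm(PC-A0)
for i,L in enumerate((.05,.12)):
    c=A0+p*L; t,q=push_tcp(c,p,AL,TZ,SG); ctrl.move_straight(list(t),.04)
    print("nominal",c)
    for n in("top","side"):
        d=get_image(n)
        try: print(n,amber(d))
        except Exception as e: print(n,e)
    if i==0: print(status.read_state()["contact_force"])
cv2.imwrite("pics/s4.png",cv2.resize(d["color"][60:320,130:480,::-1],None,fx=2,fy=2))
s=status.read_state();print(s["time_s"],s["contact_force"])
E
```

```text
nominal [0.5115372  0.02023454]
top ([256, 196, 22, 21, 363], array([0.5094, 0.0493]), array([0.5101, 0.05  ]), 0.0198)
side ([264, 151, 22, 21, 373], array([0.5064, 0.0459]), array([0.509 , 0.0477]), 0.0192)
[-0.2044539   4.17430824  1.26074251]
nominal [ 0.51830929 -0.04943712]
top ([294, 193, 21, 21, 351], array([ 0.5158, -0.0196]), array([ 0.5167, -0.0196]), 0.02)
side ([301, 166, 22, 21, 373], array([ 0.5127, -0.0233]), array([ 0.5158, -0.022 ]), 0.019)
24.525 [-0.68702817  4.2561991   2.11600429]
```

View pics/s4.png

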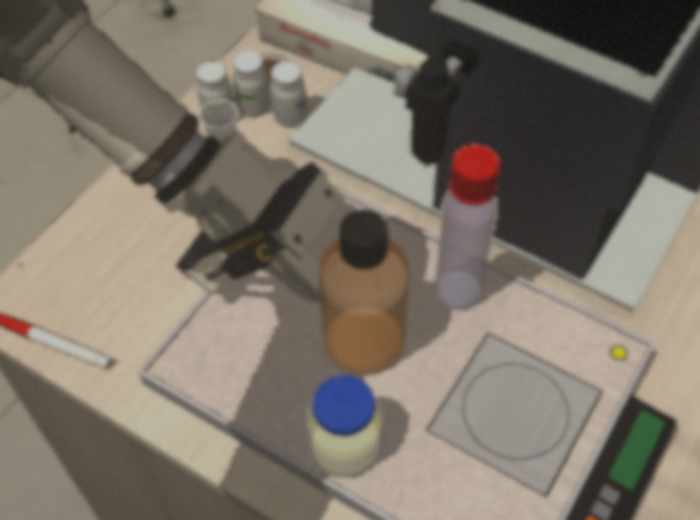

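```bash
python3 - <<'E'
from h import *
from rig import *
p=(PC-A0)/np.linalg.norm(PC-A0)
s=status.read_state(); t,q=push_tcp(A0+p*.12,p,AL,TZ,SG); R=Ro.from_quat(s["tcp_rot"]).as_matrix()
print(s["eef_pos"],t,R[:,2],Ro.from_quat(q).as_matrix()[:,2],s["width"],np.array(s["joint_velocities"]).round(3))
tip=np.array(s["eef_pos"])+.011*R[:,2]; print("tip",tip)
d=get_image("side"); P=cloud(d)
h=cv2.cvtColor(d["color"],cv2.COLOR_RGB2HSV); a=(h[...,0]>5)&(h[...,0]<22)&(h[...,1]>90)&(d["depth"]>0)&(P[...,1]<.05)&(P[...,1]>-.08)&(abs(P[...,0]-.515)<.05)
for lo,hi in((.05,.08),(.08,.11),(.11,.14),(.14,.165)):
    Q=P[a&(P[...,2]>lo)&(P[...,2]<hi)]; print(lo,len(Q),[x.round(4) if hasattr(x,'round') else x for x in circ(Q[:,:2])])
E
```

```text
[0.51241901 0.01093956 0.07906958] [0.51244278 0.0109179  0.07907066] [ 0.0741153  -0.76255582 -0.64266285] [ 0.07411025 -0.76245115 -0.64278761] 0.008443895533512647 [-0.    -0.     0.     0.     0.001 -0.002 -0.   ]
tip [0.51323428 0.00255145 0.07200029]
0.05 301 [array([ 0.5178, -0.0209]), np.float64(0.0395)]
0.08 336 [array([ 0.5177, -0.021 ]), np.float64(0.0395)]
0.11 353 [array([ 0.5181, -0.0206]), np.float64(0.0399)]
0.14 470 [array([ 0.516 , -0.0217]), np.float64(0.0368)]
```

```bash
python3 - <<'E'
from h import *
from rig import *
print(ctrl.tip_reach)
s=status.read_state(); print(s["contact_force"],s["ft_torque"])
d=get_image("side"); im=cv2.resize(d["color"][130:270,200:340,::-1],None,fx=4,fy=4,interpolation=cv2.INTER_CUBIC)
c=np.array([.517,-.0208]); p=(PC-A0)/np.linalg.norm(PC-A0); b=c-.04*p
for z in(.03,.06,.09,.12,.15): 
    u=((proj(d,[*b,z])-[200,130]+.5)*4).astype(int); cv2.circle(im,u.tolist(),3,(0,0,255),-1)
R=Ro.from_quat(s["tcp_rot"]).as_matrix(); e=np.array(s["eef_pos"])
for k in(.011,-.008,-.055):
  for w in(-.019,0,.019):
    u=((proj(d,e+R[:,2]*k+R[:,1]*w)-[200,130]+.5)*4).astype(int); cv2.circle(im,u.tolist(),3,(0,255,0),-1)
cv2.imwrite("pics/s5.png",im)
E
```

```text
0.011
[-0.5152378   4.03605227  1.89435405] [ 1.19843229  0.12027123 -0.03086979]
```

View pics/s5.png

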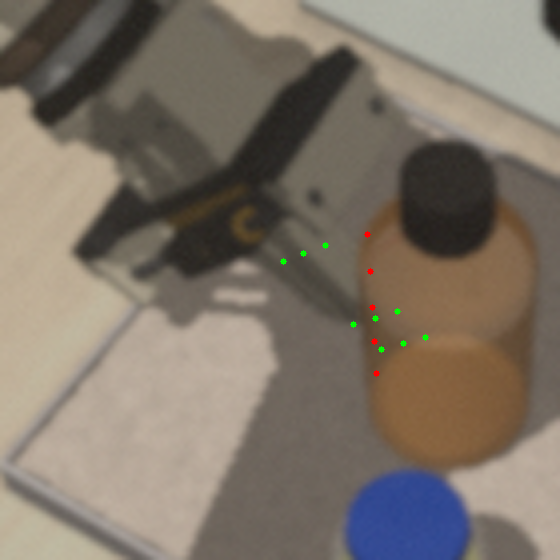

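Marks on the image show the closed fingertips about 20 mm shorter than modelled. Before going on I'll check which part of the gripper touches the bottle and where its body really is. To do that I'll back off and compare forces and the depth cloud.

```bash
python3 - <<'E'
from h import *
from rig import *
p=(PC-A0)/np.linalg.norm(PC-A0); p3=np.r_[p,0]
s1=status.read_state(); e=np.array(s1["eef_pos"])
ctrl.move_straight(list(e-p3*.012),.06); s0=status.read_state()
F=np.array(s1["contact_force"])-s0["contact_force"];M=np.array(s1["ft_torque"])-s0["ft_torque"]
r0=np.cross(F,M)/(F@F); print("dF",F.round(2),"dM",M.round(3),"line pt",r0.round(3))
e=np.array(s0["eef_pos"]);R=Ro.from_quat(s0["tcp_rot"]).as_matrix()
for n in("side","top"):
    d=get_image(n); print(n,amber(d)[1:3]); P=cloud(d); hsv=cv2.cvtColor(d["color"],cv2.COLOR_RGB2HSV)
    Q=P[(d["depth"]>0)].reshape(-1,3); L=(Q-e)@R   # tool frame
    m=(abs(L[:,0])<.05)&(abs(L[:,1])<.11)&(L[:,2]>-.2)&(L[:,2]<.02)&(Q[:,2]>.045)
    L=L[m]
    for a in np.arange(-.13,.02,.01):
        k=L[(L[:,2]>a)&(L[:,2]<a+.01)]
        if len(k)>3: print(round(a,3),len(k),"y",np.percentile(k[:,1],[1,99]).round(3),"x",np.percentile(k[:,0],[1,99]).round(3))
E
```

```text
dF [-0.92  3.96  2.21] dM [ 0.263  0.04  -0.021] line pt [-0.008  0.026 -0.05 ]
side (array([ 0.5127, -0.0232]), array([ 0.5159, -0.0214]))
-0.13 609 y [-0.097  0.09 ] x [-0.035  0.035]
-0.12 435 y [-0.098  0.086] x [-0.035  0.036]
-0.11 451 y [-0.096  0.087] x [-0.037  0.036]
-0.1 532 y [-0.09   0.081] x [-0.035  0.036]
-0.09 350 y [-0.09   0.082] x [-0.036  0.036]
-0.08 54 y [-0.088  0.079] x [-0.028  0.03 ]
-0.07 76 y [-0.022  0.017] x [0.001 0.011]
-0.06 99 y [-0.105  0.016] x [-0.013  0.011]
-0.05 255 y [-0.106  0.015] x [-0.013  0.023]
-0.04 232 y [-0.108  0.015] x [-0.013  0.032]
-0.03 228 y [-0.109  0.013] x [-0.012  0.037]
-0.02 181 y [-0.11   0.003] x [-0.035  0.038]
-0.01 155 y [-0.109 -0.028] x [-0.034  0.038]
-0.0 158 y [-0.11  -0.017] x [-0.028  0.038]
0.01 178 y [-0.11  -0.005] x [-0.007  0.038]
top (array([ 0.5157, -0.0195]), array([ 0.5166, -0.02  ]))
-0.13 687 y [-0.096  0.088] x [-0.035  0.035]
-0.12 228 y [-0.097  0.078] x [-0.036  0.036]
-0.11 277 y [-0.095  0.081] x [-0.037  0.036]
-0.1 251 y [-0.089  0.081] x [-0.035  0.036]
-0.09 208 y [-0.089  0.08 ] x [-0.036  0.036]
-0.08 4 y [-0.086 -0.085] x [-0.024  0.033]
-0.06 13 y [-0.1   -0.072] x [-0.009  0.009]
-0.05 239 y [-0.106 -0.062] x [-0.027  0.024]
-0.04 115 y [-0.106 -0.052] x [-0.036  0.033]
-0.03 133 y [-0.109 -0.011] x [-0.04   0.037]
-0.02 90 y [-0.109 -0.001] x [-0.038  0.038]
-0.01 63 y [-0.11  -0.019] x [-0.036  0.038]
-0.0 45 y [-0.11  -0.012] x [-0.031  0.038]
0.01 34 y [-0.109  0.009] x [0.001 0.038]
```

With the fingers closed, the tips really lie 16 mm behind the TCP and the body 83 mm behind it. The fingers are what touch the bottle, and there is room to push about 22 mm lower. I'll lower the tool and continue.

```bash
python3 - <<'E'
from h import *
from rig import *
OFF=.0287; TZ2=TZ-.022
B=np.array([.5168,-.0207]); v=PC-B; D=np.linalg.norm(v); p=v/D
e=np.array(status.read_state()["eef_pos"]); ctrl.move_straight([e[0],e[1],e[2]-.022],.08)
def go(L,sp):
    t,q=push_tcp(B+p*(L+OFF),p,AL,TZ2,SG); ctrl.move_straight(list(t),sp,rotation=list(q))
go(-.004,.05)
go(D-.03,.04)
s=status.read_state();print(s["time_s"],s["contact_force"],"expect",B+p*(D-.03))
for n in("top","side"):
    d=get_image(n)
    try: print(n,amber(d))
    except Exception as ex: print(n,ex)
cv2.imwrite("pics/s6.png",cv2.resize(d["color"][100:340,200:520,::-1],None,fx=2,fy=2))
E
```

```text
29.3 [ 0.30723607  3.83139529 -0.52313669] expect [ 0.52833636 -0.15011848]
top ([367, 189, 20, 21, 340], array([ 0.5263, -0.1538]), array([ 0.5271, -0.1546]), 0.0199)
side ([376, 197, 23, 23, 409], array([ 0.5238, -0.1565]), array([ 0.5263, -0.1564]), 0.0194)
```

View pics/s6.png

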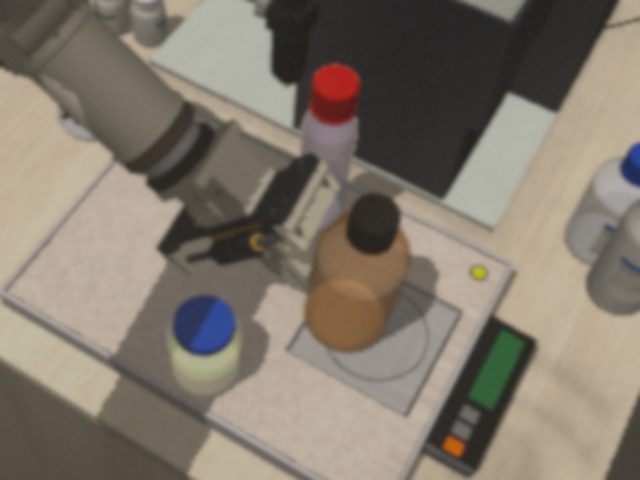

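The bottle is straddling the pan edge and leaning slightly, as expected. The jar and purple bottle haven't moved. I'll finish slowly.

```bash
python3 - <<'E'
from h import *
from rig import *
OFF=.0287; TZ2=TZ-.022
B=np.array([.5168,-.0207]); v=PC-B; D=np.linalg.norm(v); p=v/D
t,q=push_tcp(B+p*(D-.010+OFF),p,AL,TZ2,SG); ctrl.move_straight(list(t),.025)
ctrl.dwell(.3)
s=status.read_state();print(s["time_s"],s["contact_force"],"expect",B+p*(D-.01))
for n in("top","side"):
    d=get_image(n)
    print(n,amber(d))
    P=cloud(d);h=cv2.cvtColor(d["color"],cv2.COLOR_RGB2HSV); a=(h[...,0]>5)&(h[...,0]<22)&(h[...,1]>90)&(d["depth"]>0)&(P[...,1]<-.12)&(P[...,1]>-.22)&(abs(P[...,0]-.525)<.05)
    for lo,hi in((.04,.075),(.075,.11),(.11,.14),(.14,.163)):
        Q=P[a&(P[...,2]>lo)&(P[...,2]<hi)]
        if len(Q)>30:print(lo,len(Q),circ(Q[:,:2])[0].round(4),circ(Q[:,:2])[1].round(4))
E
```

```text
30.65 [-0.44496862  2.52093399 -1.73449514] expect [ 0.53011212 -0.17003949]
top ([376, 188, 20, 21, 341], array([ 0.5286, -0.1709]), array([ 0.5295, -0.1716]), 0.0199)
0.04 38 [ 0.5282 -0.1684] 0.0386
0.075 58 [ 0.5272 -0.1687] 0.0377
0.11 57 [ 0.5279 -0.1698] 0.0382
0.14 162 [ 0.5287 -0.1699] 0.0372
side ([386, 202, 23, 22, 395], array([ 0.5253, -0.1737]), array([ 0.528 , -0.1736]), 0.0188)
0.04 333 [ 0.53 -0.17] 0.0394
0.075 375 [ 0.53   -0.1706] 0.0394
0.11 356 [ 0.5304 -0.1713] 0.0396
0.14 449 [ 0.5281 -0.172 ] 0.0365
```

```bash
python3 - <<'E'
from h import *
from rig import *
OFF=.0287; TZ2=TZ-.022
B=np.array([.5168,-.0207]); v=PC-B; D=np.linalg.norm(v); p=v/D
t,q=push_tcp(B+p*(D-.0003+OFF),p,AL,TZ2,SG); ctrl.move_straight(list(t),.02)
ctrl.dwell(.2)
for L in(.015,.17): ctrl.move_straight(list(t-np.r_[p,0]*L),.06 if L<.02 else .2)
e=np.array(status.read_state()["eef_pos"]); ctrl.move_straight([e[0],e[1]+.03,.2],.2)
print(status.read_state()["time_s"])
for n in("top","side"):
    d=get_image(n); np.savez(f"pics/{n}7.npz",**d)
    print(n,amber(d))
    P=cloud(d);h=cv2.cvtColor(d["color"],cv2.COLOR_RGB2HSV); a=(h[...,0]>5)&(h[...,0]<22)&(h[...,1]>90)&(d["depth"]>0)&(P[...,1]<-.13)&(P[...,1]>-.23)&(abs(P[...,0]-.525)<.05)
    for lo,hi in((.04,.075),(.075,.11),(.11,.14)):
        Q=P[a&(P[...,2]>lo)&(P[...,2]<hi)]
        if len(Q)>30:print(lo,len(Q),circ(Q[:,:2])[0].round(4),circ(Q[:,:2])[1].round(4))
cv2.imwrite("pics/s7.png",cv2.resize(np.vstack([d["color"][100:340,130:450,::-1],get_image("top")["color"][130:290,160:480,::-1]]),None,fx=1.4,fy=1.4))
E
```

```text
33.7833
top ([379, 188, 21, 20, 333], array([ 0.5294, -0.1773]), array([ 0.5299, -0.1778]), 0.0196)
0.04 46 [ 0.5311 -0.179 ] 0.0409
0.075 78 [ 0.5298 -0.1783] 0.0396
0.11 99 [ 0.5304 -0.1787] 0.0402
side ([390, 205, 22, 21, 381], array([ 0.526 , -0.1801]), array([ 0.528 , -0.1804]), 0.0185)
0.04 330 [ 0.5308 -0.1796] 0.0395
0.075 363 [ 0.5307 -0.1797] 0.0394
0.11 353 [ 0.5309 -0.1796] 0.0397
```

View pics/s7.png

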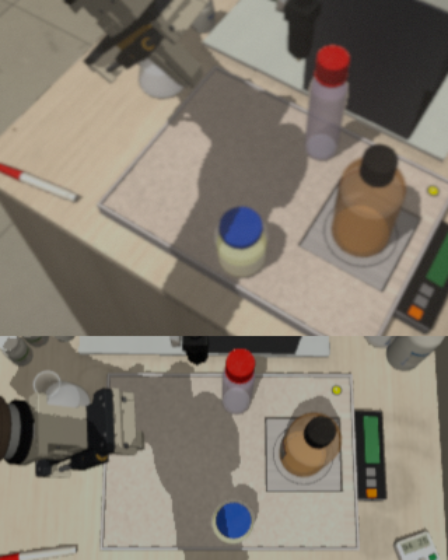

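The amber bottle stands upright at (.531,-.1795), inside the ring. The flask, jar and purple bottle are standing, and the gripper is clear of everything.

```bash
python3 -c "
from rig import *
print(status.read_state()['contact_force']); print(ctrl.sign_off())"
```

```text
[ 0.46742497 -0.32540419  0.18596429]
the job is handed in; nothing more can be done
None
```

The job is handed in at about 34 s of the 67 s: the flask stands upright on the left worktop, the amber bottle stands within about 1 mm of the pan centre by camera measurement, and the purple bottle and jar were left untouched.

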